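# Prick the peg-hole mark on a scroll blank

## Task

Lay the maple scroll blank in the channel of the punch jig, slide it fully home against the end stop so that its pencilled cross lies under the pin, and let go of it. Then press the red knob down to its soft first stop, where the pin just rests on the wood, pause there for a second, press on through the stiff spring to the solid bottom without leaning on it hard, and let the knob rise fully again. Leave the other tools and the jar where they are.

Things in the scene. Friction and masses are not known exactly. Their poses are not given: they have to be found in the camera images.
- blank: Loose pale maple neck blank, 0.13 kg: straight block 38 mm wide (its x) x 150 mm long (its y) x 28 mm high, with a carved scroll (round, 44 mm across, 34 mm wide, to y = -102 mm) at its -y end. Origin: centre of the block's underside; z up. Starts flat on the bench; the straight +y end goes first into the jig.
- grip (a point): Grasp point on the blank, 35 mm from its origin towards the scroll (blank frame x 0, y -35, z 14 mm). Held here across the 38 mm width (along blank x) from above, the gripper stays clear of the portal even with the blank home. Keep the fingertips over the rails' tops, 8 mm above the blank's underside.
- mark (a point): Centre of the black pencilled cross on the blank's top face, 30 mm from its +y end (blank frame x 0, y 45, z 28 mm).
- jig: Punch jig fixed to the bench: dark wooden base 140 mm (its x) x 255 mm (its y, -130 to +125 mm), 15 mm thick. Origin on the bench at x = 0, y = 0; z up. A channel runs along y at x = 0: floor at z = 15 mm, 42 mm wide between two aluminium rails 16 mm wide whose tops are at z = 23 mm (y -130 to +105 mm), open at the -y end.
- stop (a point): Centre of the end stop's face, which looks along the jig's -y (jig frame x 0, y 105, z 29 mm); the stop is an aluminium block 28 mm high above the channel floor. Home: the blank's +y end face touches it, the blank's origin then at jig y = 30 mm.
- pin_axis (a point): Fixed point on the pin's vertical axis at the height of the top face of a blank lying in the channel (jig frame x 0, y 75, z 43 mm). The mark comes under it when the blank is home.
- portal (a point): Middle of the grey crossbar's top, over the channel (jig frame x 0, y 75, z 104 mm). Crossbar 130 mm in x, 28 mm in y, underside at z = 78 mm, on steel posts at x = +-52 mm, 16 mm thick. The blank gets below it only by sliding along +y.
- cap: Red mushroom knob, 38 mm across (flat top 32 mm across), 18 mm high, on the vertical plunger that passes through the portal. Origin: centre of its underside, 132 mm above the bench at rest; the flat top is 18 mm higher (150 mm). Moves straight down; press its top with closed fingertips.
- plunger (a joint): Soft stroke of the plunger, m, 0 at rest, grows downward: light return spring, 1.2 N at the start to 2.5 N at 13 mm. It ends at the first stop, when the pin rests on the blank, after 8 to 13 mm: how far the pin sticks out is set by a screw and differs each time, so it must be felt. With no blank below it runs on to 20 mm.
- knob (a joint): Second, stiff stroke of the red knob on the plunger, m, 0 at rest, 0.005 at the solid bottom. It begins only when the push exceeds about 9 N and reaches the bottom at about 13 N, beyond which nothing yields. A push of more than 24 N spoils the punch.
- chisel: Bystander: chisel with red handle, about 245 mm long, lying on the bench on the robot's side. Leave alone.
- file: Bystander: dark steel file with pale wooden handle, about 260 mm long, lying beyond the work. Leave alone.
- jar: Bystander: amber glass jar 60 mm across, 75 mm high, standing beyond the work on the right. Leave alone.

How it is judged:
On the way, in this order (a step that is already met when the one before it is completed fails the run):
1. the blank lies home in the channel, cross under the pin, and the fingers have let go of it (horizontal distance between mark and pin_axis below 0.004 m and z of blank in the frame of jig between 0.013 and 0.0175 m and y of blank in the frame of jig above 0.0275 m and contact force between the fingers and blank below 0.1 N), for 0.2 s.
2. the knob is held at the first stop: pin resting on the wood (push over 3.2 N), stiff stroke under 1.2 mm (horizontal distance between mark and pin_axis below 0.004 m and z of blank in the frame of jig between 0.013 and 0.0175 m and y of blank in the frame of jig above 0.0275 m and contact force between anything else and cap above 3.2 N and value of joint plunger above 0.006 m and value of joint knob below 0.0012 m), for 0.6 s.
3. the knob is pressed to the solid bottom: stiff stroke over 4.3 of 5 mm (horizontal distance between mark and pin_axis below 0.004 m and z of blank in the frame of jig between 0.013 and 0.0175 m and y of blank in the frame of jig above 0.0275 m and value of joint knob above 0.0043 m), for 0.2 s.
At the end, for the whole second after the job is handed in: The knob has risen fully (soft stroke under 1.5 mm, stiff stroke under 1 mm), and the blank lies at rest flat on the channel floor (underside 13 to 17.5 mm above the bench), within 2.5 mm of the end stop, its cross within 4 mm of the pin's axis seen from above (horizontal distance between mark and pin_axis below 0.004 m and z of blank in the frame of jig between 0.013 and 0.0175 m and y of blank in the frame of jig above 0.0275 m and value of joint plunger below 0.0015 m and value of joint knob below 0.001 m and linear speed of blank below 0.02 m/s); the robot touches nothing.
It fails at once if the knob is pushed with more than 24 N (contact force between anything else and cap above 24 N).
It fails at once if the chisel is moved more than 20 mm (distance of chisel from where it was at the start of the episode above 0.02 m).
It fails at once if the file is moved more than 20 mm (distance of file from where it was at the start of the episode above 0.02 m).
It fails at once if the jar is moved more than 20 mm (distance of jar from where it was at the start of the episode above 0.02 m).
It also fails if it takes over 64 s, if anything falls off the work surface, if the arm or the gripper's body presses on something with over 40 N, if the wrist force passes 120 N, or if a joint passes its speed limit or range.

## Robot

A 6-joint arm with a two-finger parallel gripper is mounted at the origin on the work surface. World frame = base frame: x ahead of the robot, y to its left, z up, the work surface at z = 0. Lengths are in m, angles in rad, forces in N, time in s.
With the tool pointing down it reaches from about 0.3 to 0.825 m from the base axis. Payload 5.4 kg.
Tool frame: the origin (TCP) lies between the finger pads; the fingertips stand robot.nose_length ahead of it and the grasp point (between the pads) lies 6 mm ahead of it (robot.nose_length is the distance from the TCP to the fingertips, in m); z points along the fingers, y is the line along which they close (so a half turn about z gives the same grasp; the last joint's range is limited). The gripper opens to 92 mm and grips with 3 to 60 N. Pads are 20 mm wide; open, the fingers measure 128 mm over their backs; the gripper's body (75 mm by 189 mm) begins 69 mm behind the grasp point.
Start: joints at [0.915, 0.158, 1.597, -0, 1.386, -0.21], TCP at [0.248, 0.519, 0.215] pointing down, gripper open.
Joint ranges: [-2.91, 2.91], [-0.94, 2.29], [0.18, 2.7], [-1.29, 4.43], [0.17, 2.64], [-3, 3]. Speed limits (rad/s): [2.57, 2.57, 3.14, 3.14, 3.14, 3.14].

## Interface

Orientations are given as a rotation vector (axis times angle).
In Python, from station import status, eyes, robot gives the robot as it stands.
- The arm moves only by the tool carry_out, never from a script. Its argument "rows" is a list of rows, each a list of 3 entries, a list of its own where there are three numbers: the turn, a rotation vector about the tool's x, y, z in rad, then the shift along the tool's x, y, z in m, then the opening, from 0 (shut) to 1 (fully open). In form: [[[ax, ay, az], [tx, ty, tz], hand], ...]. A call has 1 to 5 rows; each row is the pose to reach, as a shift and turn from the pose commanded when the call began, along the tool's axes at that moment; what a row does not reach only later rows make up. A row lasts 1/10 s, in which the tool goes at most 50 mm and 8.59 degrees, less where a joint would pass 70% of its speed; a pose out of reach is approached as far as the arm can. A call with a gripper value outside its range is refused whole. The fingers move at their own pace and stop on an object; the grip force is fixed at half the most. Time passes only in rows, so rows that repeat a pose let the fingers close. It gives the time, the measured TCP pose, the force, the opening and the grip force at its end, in the units of the state.
- status.state(): the state, without advancing time (a new reading comes with each control period).
- eyes.capture(name): name is "scene" or "top" or "wrist"; returns the picture (420x560x3 uint8, red, green, blue); there is no depth.
- eyes.camera_model(name): a dict with "K" (3x3 intrinsics, pixels), "R" (3x3) and "t" (3): a world point X has camera coordinates R X + t. Camera axes: x right, y down, z forward; pixel columns grow to the right and rows downward; lengths in m; the calibration is good to about 2 mm. The wrist camera is an equidistant fisheye: a pixel r from the principal point sees the ray r / f radians off the axis. A picture is of the moment at which its call begins: read the wrist's pose just before it. camera_model takes no time and is no camera call; for the wrist camera it gives the pose at the moment of the call.
- robot.sign_off(): hands the job in; it is judged then, once.
The state is a dict: "clock": time; "joint_pos": joint angles; "joint_velocities": joint speeds; "tau": joint torques, N m; "position": TCP position; "orientation": TCP orientation; "force": force on the tool from outside, world axes, zero at the start; "moment": the same for the moment, N m; "grip_width": finger opening in m; "grasp_force": force on a finger pad.
Only numpy, scipy, OpenCV 4.12 (cv2) and the standard library are available. Lean on these libraries where they do the work, as an engineer would, in place of code of your own. Each camera call takes 0.05 s, during which the arm holds its last target. There are 200 camera calls.

## Working session

There is one attempt and no reset: what is moved stays moved. The work goes in short steps, Python scripts to look and compute and a tool call to move; the robot and the scene stay as the last step left them, time stands still between calls to the robot, and variables do not carry over. Pictures are saved under pics/ and viewed, at most 11 in all, crops included, and the job is handed in when it is done.

Besides the shell and the picture viewer there is one more tool, called as name(argument=value, ...) on one line, values as JSON. carry_out: Moves the arm, as the interface text tells. Its arguments: {"type":"object","properties":{"rows":{"type":"array","items":{"type":"array"}}},"required":["rows"]}

```bash
mkdir -p pics; ls; python3 - <<'E'
from station import status, eyes, robot
import cv2,numpy as np
s=status.state(); print({k:np.round(v,4) for k,v in s.items()}); print(robot.nose_length)
for n in("top","scene"):
    cv2.imwrite(f"pics/{n}0.png",cv2.cvtColor(eyes.capture(n),cv2.COLOR_RGB2BGR)); 
    m=eyes.camera_model(n); print(n,{k:np.round(v,4).tolist() for k,v in m.items() if k in "KRt"})
E
```

```text
pics
{'clock': np.float64(0.0), 'joint_pos': array([ 0.9149,  0.159 ,  1.5982, -0.    ,  1.3862, -0.2101]), 'joint_velocities': array([-0.0012,  0.0011, -0.0018, -0.0006, -0.0001,  0.0007]), 'tau': array([ 1.40000e-03, -3.85559e+01, -3.22118e+01,  7.05000e-02,
        3.76000e-02, -1.00000e-04]), 'position': array([0.2476, 0.5183, 0.2141]), 'orientation': array([-6.9430e-01, -3.0631e+00,  2.6000e-03]), 'force': array([-0.2893, -0.5267, -0.9708]), 'moment': array([0.023 , 0.0131, 0.0137]), 'grasp_force': np.float64(0.0), 'grip_width': np.float64(0.0914)}
0.025
top {'K': [[382.0099, 0.0, 275.8742], [0.0, 382.0099, 209.9022], [0.0, 0.0, 1.0]], 'R': [[-0.065, -0.9979, -0.0014], [-0.9751, 0.0638, -0.2124], [0.2121, -0.0124, -0.9772]], 't': [0.0015, 0.5901, 0.9268]}
scene {'K': [[407.4417, 0.0, 285.7197], [0.0, 407.4417, 212.162], [0.0, 0.0, 1.0]], 'R': [[0.8073, 0.5899, 0.0127], [0.5133, -0.6915, -0.5084], [-0.2911, 0.4169, -0.8611]], 't': [-0.4205, -0.2518, 1.29]}
```

View pics/top0.png

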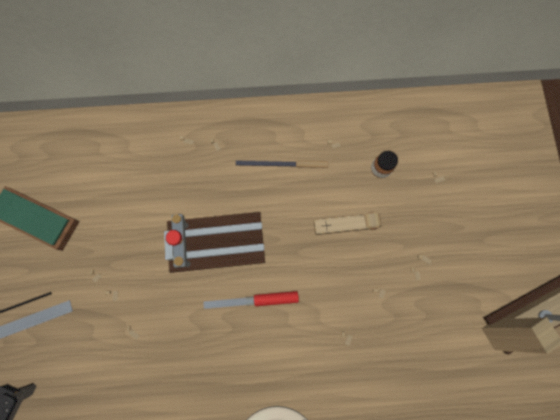

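View pics/scene0.png

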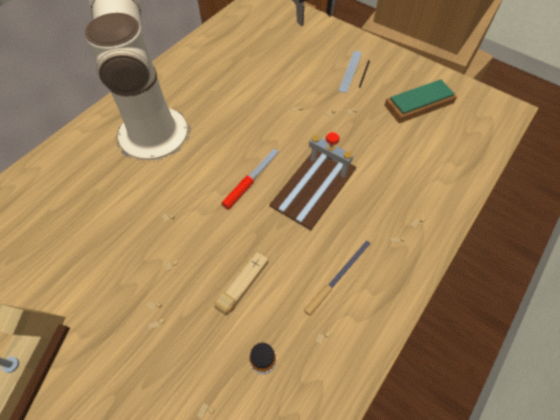

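Top view: jig with its portal at left (red knob about (173,238), open end about x=265). The blank is at (347,224), cross about (333,224), scroll at right, so it already points towards the jig. The chisel is below at (250,300), the file above at (280,164) and the jar at (385,163). The scene view agrees: knob (333,138), cross (256,263).

```bash
cat > h.py <<'E'
import numpy as np, cv2
from scipy.spatial.transform import Rotation as Rot
from station import status, eyes, robot
def ray(m,uv,fish=False):
    K=np.array(m["K"]);R=np.array(m["R"]);t=np.array(m["t"])
    uv=np.atleast_2d(np.asarray(uv,float))
    a=(uv-K[:2,2])/[K[0,0],K[1,1]]
    if fish:
        th=np.linalg.norm(a,axis=1,keepdims=True); d=np.hstack([a/np.maximum(th,1e-9)*np.sin(th),np.cos(th)])
    else: d=np.hstack([a,np.ones((len(a),1))])
    return -R.T@t, d@R
def plane(m,uv,z,fish=False):
    c,d=ray(m,uv,fish); return c+d*((z-c[2])/d[:,2])[:,None]
def project(m,X,fish=False):
    K=np.array(m["K"]);c=np.atleast_2d(X)@np.array(m["R"]).T+np.array(m["t"])
    a=c[:,:2]/c[:,2:]
    if fish:
        r=np.linalg.norm(c[:,:2],axis=1,keepdims=True); a=c[:,:2]/np.maximum(r,1e-9)*np.arctan2(r,c[:,2:])
    return a*[K[0,0],K[1,1]]+K[:2,2]
E
python3 - <<'E'
from h import *
im=cv2.imread("pics/top0.png"); m=eyes.camera_model("top")
hsv=cv2.cvtColor(im,cv2.COLOR_BGR2HSV)
roi=np.zeros(im.shape[:2],np.uint8); roi[205:280,155:275]=255
def blobs(mask,a=30):
    n,l,st,c=cv2.connectedComponentsWithStats(mask)
    return [(c[i],st[i],np.argwhere(l==i)[:,::-1]) for i in range(1,n) if st[i][4]>a]
red=cv2.inRange(hsv,(0,180,120),(8,255,255))&roi
for c,s,p in blobs(red): print("red",c,s,plane(m,c,.145))
rail=cv2.inRange(hsv,(0,0,140),(180,80,255))&roi
for c,s,p in blobs(rail):
    print("rail",c,s, np.round(plane(m,np.array(cv2.boxPoints(cv2.minAreaRect(p.astype(np.float32)))),.023)[:,:2],4).tolist())
base=cv2.inRange(hsv,(0,0,0),(180,255,75))&roi
for c,s,p in blobs(base): print("base",c,s)
allp=np.argwhere(base)[:,::-1].astype(np.float32)
print(np.round(plane(m,cv2.boxPoints(cv2.minAreaRect(allp)),.015),4))
for n,uv in dict(cross=(333,224),scroll=(378,220),left=(315,226)).items(): print(n,plane(m,uv,.028))
ms=eyes.camera_model("scene"); print("scene cross",plane(ms,(256,263),.028),"knob",plane(ms,(333,136),.15))
a=cv2.resize(im[200:280,155:395],None,fx=3.3,fy=3.3,interpolation=cv2.INTER_CUBIC)
cv2.imwrite("pics/c1.png",a)
E
```

```text
rail [224.35784314 228.79901961] [186 223  78  13 408] [[0.5588, 0.2067], [0.567, 0.0003], [0.5519, -0.0004], [0.5439, 0.2054]]
rail [166.53038674 247.21546961] [163 230  10  31 181] [[0.5622, 0.2712], [0.5628, 0.2491], [0.4826, 0.2425], [0.482, 0.2642]]
rail [226.17026379 250.38369305] [187 244  79  13 417] [[0.5004, 0.205], [0.5087, -0.0021], [0.494, -0.0028], [0.4858, 0.2037]]
base [220.60557769 220.62749004] [183 213  77  17 502]
base [222.28004292 240.10944206] [184 231  78  21 932]
base [221.39060206 260.88986784] [171 252  93  20 681]
[[0.5894 0.2605 0.015 ]
 [0.5963 0.0086 0.015 ]
 [0.4594 0.0041 0.015 ]
 [0.4533 0.249  0.015 ]]
cross [[ 0.54829159 -0.18679528  0.028     ]]
scroll [[ 0.55124935 -0.30773056  0.028     ]]
left [[ 0.54603573 -0.13846871  0.028     ]]
scene cross [[ 0.54753055 -0.16546398  0.028     ]] knob [[0.52262728 0.20988949 0.15      ]]
```

View pics/c1.png

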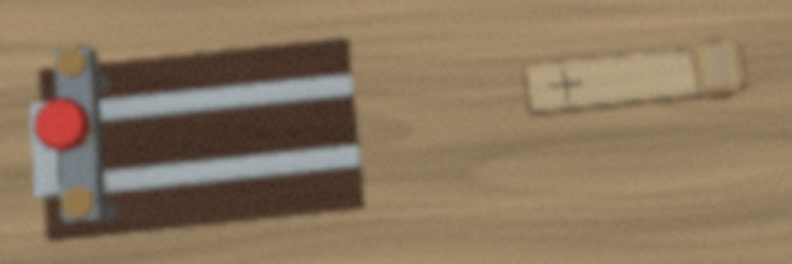

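The enlarged crop shows the cross at crop (566,83), i.e. top (326.5,225.2), the straight end at (315.2,227.4) and the scroll end at (380,220). The jig's rails are clear. Next I compute both poses and a move helper.

```bash
cat >> h.py <<'E'
def toolR(yaw):  # z down, tool y at world angle yaw
    y=np.array([np.cos(yaw),np.sin(yaw),0]); z=np.array([0,0,-1.]); return np.column_stack([np.cross(y,z),y,z])
def delta(pos,yaw):
    s=status.state(); R0=Rot.from_rotvec(s["orientation"]).as_matrix()
    return np.round(Rot.from_matrix(R0.T@toolR(yaw)).as_rotvec(),4).tolist(), np.round(R0.T@(np.array(pos)-s["position"]),4).tolist()
E
python3 - <<'E'
from h import *
m=eyes.camera_model("top")
p=lambda u,v,z: plane(m,(u/3.3+155,v/3.3+200),z)[0]
for n,a in dict(cross=(566,83,.028),end=(528.5,90.5,.028),e1=(527,67,.028),e2=(530,114,.028),j1=(693,50,.028),j2=(698,95,.028),scr=(743,66,.028)).items(): print(n,np.round(p(*a),4))
R=Rot.from_rotvec(status.state()["orientation"]).as_matrix(); print(R.round(3)); w=eyes.camera_model("wrist")
print(-np.array(w["R"]).T@w["t"], np.array(w["R"]).round(3),np.array(w["K"]).round(1), status.state()["position"])
for yaw in(0,np.pi): print(delta([.545,-.25,.25],yaw+.04))
E
```

```text
cross [ 0.5463 -0.1693  0.028 ]
end [ 0.5422 -0.1385  0.028 ]
e1 [ 0.5615 -0.139   0.028 ]
e2 [ 0.5231 -0.1381  0.028 ]
j1 [ 0.5667 -0.2746  0.028 ]
j2 [ 0.5296 -0.2744  0.028 ]
scr [ 0.5509 -0.3135  0.028 ]
[[-0.902  0.431 -0.001]
 [ 0.431  0.902 -0.001]
 [ 0.    -0.002 -1.   ]]
[0.18821805 0.54708603 0.38500585] [[ 0.432  0.902 -0.001]
 [ 0.876 -0.419  0.238]
 [ 0.214 -0.104 -0.971]] [[325.2   0.  283.8]
 [  0.  325.2 211.3]
 [  0.    0.    1. ]] [0.2476076  0.51835109 0.21422078]
([-0.0017, 0.0006, 1.085], [-0.5996, -0.5651, -0.0351])
([-0.0007, -0.0019, -2.0566], [-0.5996, -0.5651, -0.0351])
```

```bash
python3 - <<'E'
from h import *
print(delta([.53,.02,.23],.04))
E
```

```text
([-0.0017, 0.0006, 1.085], [-0.4697, -0.3279, -0.0154])
```

carry_out(rows=[[[0, 0, 0.1], [-0.03, -0.02, -0.005], 1], [[0, 0, 0.2], [-0.065, -0.05, -0.015], 1], [[0, 0, 0.3], [-0.1, -0.075, -0.015], 1], [[0, 0, 0.4], [-0.135, -0.1, -0.015], 1], [[0, 0, 0.5], [-0.17, -0.12, -0.015], 1]])

```text
clock: 0.6
position: [0.3497, 0.3354, 0.2298]
orientation: [-1.436, -2.794, 0.001]
force: [-0.8, 0.0, 0.6]
grip_width: 0.0921
grasp_force: 0.0
```

```bash
python3 - <<'E'
from h import *
print(delta([.53,.02,.23],.04),status.state()["clock"])
E
```

```text
([-0.0005, 0.0002, 0.5811], [-0.3614, -0.037, -0.0001]) 0.6
```

carry_out(rows=[[[0, 0, 0.12], [-0.04, -0.004, 0], 1], [[0, 0, 0.24], [-0.085, -0.009, 0], 1], [[0, 0, 0.36], [-0.13, -0.013, 0], 1], [[0, 0, 0.48], [-0.175, -0.018, 0], 1], [[0, 0, 0.581], [-0.22, -0.022, 0], 1]])

```text
clock: 1.1
position: [0.4608, 0.1442, 0.2298]
orientation: [-2.177, -2.264, 0.0]
force: [1.3, 0.2, -0.9]
grip_width: 0.0917
grasp_force: 0.0
```

```bash
python3 - <<'E'
from h import *
print(delta([.53,.02,.23],.04),status.state()["clock"])
E
```

```text
([-0.0003, -0.0001, -0.0007], [-0.1268, 0.0643, -0.0002]) 1.1
```

carry_out(rows=[[[0, 0, 0], [-0.042, 0.021, 0], 1], [[0, 0, 0], [-0.085, 0.043, 0], 1], [[0, 0, 0], [-0.127, 0.064, 0], 1], [[0, 0, 0], [-0.127, 0.064, 0], 1], [[0, 0, 0], [-0.127, 0.064, 0], 1]])

```text
clock: 1.6
position: [0.5297, 0.0213, 0.2294]
orientation: [-2.173, -2.267, 0.001]
force: [0.2, 0.0, 0.0]
grip_width: 0.0916
grasp_force: 0.0
```

```bash
python3 - <<'E'
from h import *
import pickle
m=eyes.camera_model("wrist"); im=eyes.capture("wrist")
im=cv2.cvtColor(im,cv2.COLOR_RGB2BGR); cv2.imwrite("pics/w1.png",im); pickle.dump(m,open("w1.pkl","wb"))
print(status.state()["position"])
cv2.imwrite("pics/w1b.png",cv2.resize(im,None,fx=1.4,fy=1.4))
E
```

```text
[0.5294595  0.02226397 0.22958668]
```

View pics/w1b.png

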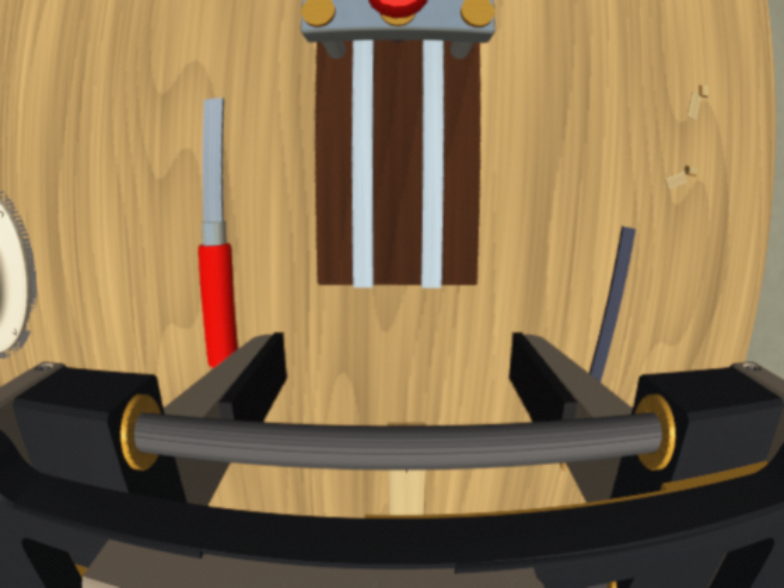

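The wrist view shows both rails cleanly (small-image columns about 251–266 and 302–316, rows 30–205). The chisel is at left and the file at right, both clear.

```bash
cat >> h.py <<'E'
def fitline(P): # x = a + b*y robust
    b,a=np.polyfit(P[:,1],P[:,0],1)
    for _ in range(3):
        r=P[:,0]-a-b*P[:,1]; k=abs(r)<2*r.std()+1e-5; b,a=np.polyfit(P[k,1],P[k,0],1)
    return a,b,(P[k,0]-a-b*P[k,1]).std()
def rails(im,m,z=.023,rows=(35,195),cols=(225,345)):
    """mid x of each rail edge, lines in world; returns dict of a,b"""
    hsv=cv2.cvtColor(im,cv2.COLOR_BGR2HSV); mk=cv2.inRange(hsv,(85,0,140),(130,90,255))
    E=[]
    for v in range(*rows,3):
        u=np.flatnonzero(mk[v,cols[0]:cols[1]])+cols[0]
        if len(u)<8: continue
        g=np.split(u,np.flatnonzero(np.diff(u)>5)+1); g=[x for x in g if len(x)>5]
        if len(g)==2: E.append([(x,v) for x in (g[0][0]-.5,g[0][-1]+.5,g[1][0]-.5,g[1][-1]+.5)])
    E=np.array(E,float); return [fitline(plane(m,E[:,i],z,True)) for i in range(4)],E
E
python3 - <<'E'
from h import *
import pickle
im=cv2.imread("pics/w1.png"); m=pickle.load(open("w1.pkl","rb"))
L,E=rails(im,m); print(len(E)); 
for a,b,s in L: print(round(a,4),round(b,4),round(s*1e3,2))
A=np.mean([l[0] for l in L]);B=np.mean([l[1] for l in L]); print("axis x=",A,"+y*",B, "at y0,.1,.2",A,A+.1*B,A+.2*B)
g=cv2.cvtColor(im,cv2.COLOR_BGR2HSV); mk=cv2.inRange(g,(85,0,140),(130,90,255))
for c in(258,309):
    v=np.flatnonzero(mk[150:230,c-3:c+4].all(1)); print("rail end",plane(m,(c,v.max()+150.5),.023,True))
red=cv2.inRange(g,(0,180,100),(8,255,255)); red[40:]=0; P=np.argwhere(red)[:,::-1]; print("red",P.min(0),P.max(0), plane(m,((P[:,0].min()+P[:,0].max())/2,P[:,1].max()),.14,True))
E
```

```text
54
0.493 -0.0366 0.21
0.5095 -0.0393 0.12
0.5512 -0.0397 0.41
0.567 -0.0347 0.46
axis x= 0.5301811902221683 +y* -0.037574353373297356 at y0,.1,.2 0.5301811902221683 0.5264237548848385 0.5226663195475088
rail end [[0.49999809 0.00253194 0.023     ]]
rail end [[0.56067191 0.00507401 0.023     ]]
red [264   0] [302  12] [[0.52253252 0.18938474 0.14      ]]
```

```bash
python3 - <<'E'
from h import *
print(delta([.548,-.33,.2],.036))
E
```

```text
([-0.0012, -0.0007, 0.0077], [-0.3528, 0.0032, 0.0293])
```

carry_out(rows=[[[0, 0, 0], [-0.045, 0, 0], 1], [[0, 0, 0], [-0.09, 0, 0], 1], [[0, 0, 0], [-0.14, 0, 0.005], 1], [[0, 0, 0], [-0.19, 0.001, 0.01], 1], [[0, 0, 0], [-0.24, 0.002, 0.02], 1]])

```text
clock: 2.15
position: [0.5429, -0.2164, 0.2111]
orientation: [2.168, 2.271, 0.001]
force: [0.2, 1.0, 1.4]
grip_width: 0.0919
grasp_force: 0.0
```

carry_out(rows=[[[0, 0, 0], [-0.045, 0, 0.005], 1], [[0, 0, 0], [-0.085, 0, 0.01], 1], [[0, 0, 0], [-0.113, 0.001, 0.01], 1], [[0, 0, 0], [-0.113, 0.001, 0.01], 1], [[0, 0, 0], [-0.113, 0.001, 0.01], 1]])

```text
clock: 2.65
position: [0.5487, -0.3276, 0.2002]
orientation: [-2.17, -2.27, -0.001]
force: [0.7, 0.4, -0.5]
grip_width: 0.0919
grasp_force: 0.0
```

```bash
python3 - <<'E'
from h import *
import pickle
m=eyes.camera_model("wrist"); im=eyes.capture("wrist")
im=cv2.cvtColor(im,cv2.COLOR_RGB2BGR); cv2.imwrite("pics/w2.png",im); pickle.dump(m,open("w2.pkl","wb"))
print(status.state()["position"])
cv2.imwrite("pics/w2b.png",cv2.resize(im,None,fx=1.4,fy=1.4))
E
```

```text
[ 0.54877307 -0.32708395  0.20037359]
```

View pics/w2b.png

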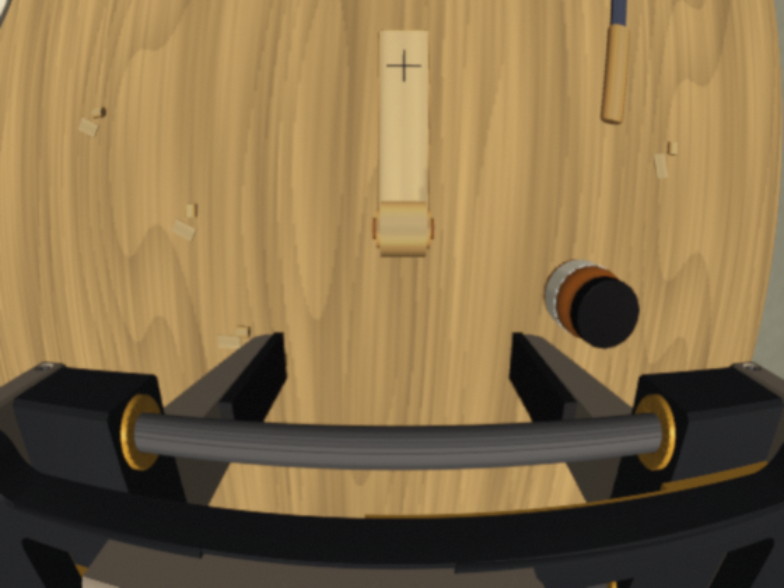

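The blank is fully visible: cross at (404,66) in the view, straight-end corners (379,31) and (428,31), block/scroll junction (380,202)–(428,201). The jar is at right about (600,310).

```bash
python3 - <<'E'
from h import *
import pickle
im=cv2.imread("pics/w2.png"); m=pickle.load(open("w2.pkl","rb"))
q=lambda u,v,z: plane(m,(u/1.4,v/1.4),z,True)[0].round(4)
for n,a in dict(cross=(404,66,.028),e1=(379,31,.028),e2=(428,31,.028),j1=(380,202,.028),j2=(428,201,.028),jartop=(605,312,.075),jarL=(572,312,.075)).items(): print(n,q(*a))
# cross refined: dark pixels
g=cv2.cvtColor(im,cv2.COLOR_BGR2GRAY); P=np.argwhere(g[32:62,274:304]<110)[:,::-1]+[274,32]
print(len(P),P.min(0),P.max(0),plane(m,(P.min(0)+P.max(0))/2,.028,True))
# block edges by saturation gradient per row
s=cv2.GaussianBlur(cv2.cvtColor(im,cv2.COLOR_BGR2HSV)[:,:,1].astype(float),(0,0),1)
E=[]
for v in range(60,138,3):
    d=np.diff(s[v]); l=262+np.argmin(d[262:282]); r=296+np.argmax(d[296:316]); E.append([(l+.5,v),(r+.5,v)])
E=np.array(E,float)
for i in(0,1):
    a,b,sd=fitline(plane(m,E[:,i],.028,True)); print("edge at y=-.2135:",a-.2135*b,b,sd)
E
```

```text
cross [ 0.5471 -0.1679  0.028 ]
e1 [ 0.5269 -0.1397  0.028 ]
e2 [ 0.564  -0.1379  0.028 ]
j1 [ 0.5338 -0.2733  0.028 ]
j2 [ 0.5697 -0.2709  0.028 ]
jartop [ 0.7008 -0.3389  0.075 ]
jarL [ 0.6741 -0.3398  0.075 ]
23 [287  39] [290  56] [[ 0.54701126 -0.16833819  0.028     ]]
edge at y=-.2135: 0.5311892540789956 -0.03278583639282918 0.00031642998845553895
edge at y=-.2135: 0.5657066490164446 -0.04501941804162579 3.116741323948134e-05
```

```bash
python3 - <<'E'
from h import *
print(delta([.5502,-.248,.1],.04),delta([.5502,-.248,.036],.04))
E
```

```text
([-0.0002, -0.001, 0.0059], [0.0788, 0.0051, 0.1005]) ([-0.0002, -0.001, 0.0059], [0.0788, 0.0051, 0.1645])
```

carry_out(rows=[[[0, 0, 0], [0.035, 0.0025, 0.03], 1], [[0, 0, 0.005], [0.07, 0.005, 0.06], 1], [[0, 0, 0.005], [0.079, 0.005, 0.09], 1], [[0, 0, 0.005], [0.079, 0.005, 0.115], 1], [[0, 0, 0.005], [0.079, 0.005, 0.13], 1]])

```text
clock: 3.2
position: [0.5491, -0.2467, 0.0685]
orientation: [-2.172, -2.266, 0.0]
force: [-0.1, 0.7, -0.6]
grip_width: 0.0918
grasp_force: 0.0
```

carry_out(rows=[[[0, 0, 0], [0, 0, 0.018], 1], [[0, 0, 0], [0, 0, 0.034], 1], [[0, 0, 0], [0, 0, 0.034], 1], [[0, 0, 0], [0, 0, 0.034], 0.5], [[0, 0, 0], [0, 0, 0.034], 0.4]])

```text
clock: 3.7
position: [0.5508, -0.2506, 0.0377]
orientation: [2.176, 2.263, 0.001]
force: [0.3, -0.5, 0.1]
grip_width: 0.0783
grasp_force: 0.0
```

carry_out(rows=[[[0, 0, 0], [0, 0, 0], 0.3], [[0, 0, 0], [0, 0, 0], 0.2], [[0, 0, 0], [0, 0, 0], 0.2], [[0, 0, 0], [0, 0, 0], 0.2], [[0, 0, 0], [0, 0, 0], 0.2]])

```text
clock: 4.2
position: [0.5499, -0.2501, 0.0364]
orientation: [2.178, 2.264, -0.0]
force: [0.1, -1.0, -0.5]
grip_width: 0.0384
grasp_force: 0.0
```

carry_out(rows=[[[0, 0, 0], [0, 0, 0], 0.2], [[0, 0, 0], [0, 0, 0], 0.2], [[0, 0, 0], [0, 0, 0], 0.2], [[0, 0, 0], [0, 0, -0.01], 0.2], [[0, 0, 0], [0, 0, -0.03], 0.2]])

```text
clock: 4.7
position: [0.5487, -0.2492, 0.0655]
orientation: [-2.175, -2.262, 0.001]
force: [-1.0, 1.0, 0.3]
grip_width: 0.0187
grasp_force: 0.0
```

carry_out(rows=[[[0, 0, 0], [0, 0, -0.02], 0.2], [[0, 0, 0], [0, 0, -0.04], 0.2], [[0, 0, 0], [0, 0, -0.05], 0.2], [[0, 0, 0], [0, 0, -0.05], 0.2], [[0, 0, 0], [0, 0, -0.05], 0.2]])

```text
clock: 5.2
position: [0.5497, -0.2499, 0.1159]
orientation: [-2.177, -2.264, 0.0]
force: [0.3, -0.3, -1.3]
grip_width: 0.0183
grasp_force: 0.0
```

```bash
python3 - <<'E'
from h import *
import pickle
m=eyes.camera_model("wrist"); im=eyes.capture("wrist")
im=cv2.cvtColor(im,cv2.COLOR_RGB2BGR); cv2.imwrite("pics/w3.png",im); pickle.dump(m,open("w3.pkl","wb"))
print(status.state()["position"],status.state()["force"])
# tool-frame y of the midline and jig target
a=[.5302-.038*-.055,-.055]
print(delta([a[0],a[1],.085],.038))
cv2.imwrite("pics/w3b.png",cv2.resize(im,None,fx=1.4,fy=1.4))
E
```

```text
[ 0.54930482 -0.24960269  0.11528934] [0.37945424 0.45618619 0.04993936]
([-0.0015, -0.0011, 0.001], [0.1951, -0.0094, 0.0305])
```

View pics/w3b.png

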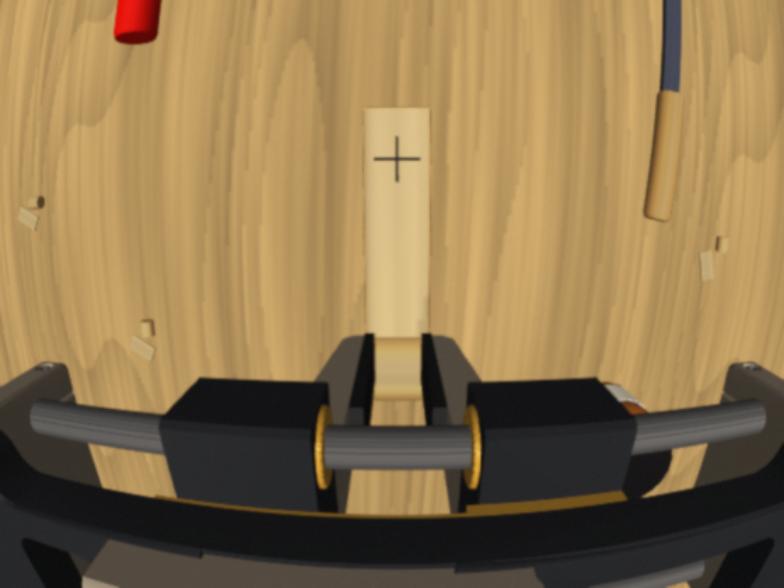

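The view shows the blank still on the bench with the fingers above it, closed to 18 mm. The grasp did not hold: I lifted before any grip force was reported. I'll check whether the blank moved, then retry.

```bash
python3 - <<'E'
from h import *
import pickle
im=cv2.imread("pics/w3.png"); m=pickle.load(open("w3.pkl","rb"))
q=lambda u,v,z: plane(m,(u/1.4,v/1.4),z,True)[0].round(4)
for n,a in dict(cross=(397.5,159,.028),e1=(364,108,.028),e2=(429,108,.028),j1=(368,336,.028),j2=(427,336,.028)).items(): print(n,q(*a))
print(delta([.5502,-.248,.036],.04))
E
```

```text
cross [ 0.5471 -0.1678  0.028 ]
e1 [ 0.5272 -0.139   0.028 ]
e2 [ 0.5636 -0.1376  0.028 ]
j1 [ 0.5334 -0.2723  0.028 ]
j2 [ 0.5688 -0.2709  0.028 ]
([-0.0015, -0.0011, -0.001], [0.0015, 0.0011, 0.0793])
```

carry_out(rows=[[[0, 0, 0], [0, 0, 0], 0.8], [[0, 0, 0], [0, 0, 0], 0.8], [[0, 0, 0], [0, 0, 0], 0.8], [[0, 0, 0], [0, 0, 0.02], 0.8], [[0, 0, 0], [0, 0, 0.04], 0.8]])

```text
clock: 5.75
position: [0.5505, -0.2504, 0.0765]
orientation: [2.176, 2.263, 0.0]
force: [-0.3, -0.1, -0.3]
grip_width: 0.0564
grasp_force: 0.0
```

```bash
python3 - <<'E'
from h import *
s=status.state(); print(s["grip_width"],s["position"],delta([.5502,-.248,.034],.04))
E
```

```text
0.05641667803828341 [ 0.55048314 -0.25043597  0.07647672] ([0.0014, 0.0011, -0.001], [0.0025, -0.0002, 0.0425])
```

carry_out(rows=[[[0, 0, 0], [0.001, 0, 0.015], 0.8], [[0, 0, 0], [0.002, 0, 0.03], 0.8], [[0, 0, 0], [0.002, 0, 0.042], 0.8], [[0, 0, 0], [0.002, 0, 0.042], 0.3], [[0, 0, 0], [0.002, 0, 0.042], 0.0]])

```text
clock: 6.25
position: [0.5501, -0.2482, 0.0346]
orientation: [2.178, 2.264, 0.0]
force: [1.0, -0.4, -0.6]
grip_width: 0.0596
grasp_force: 0.0
```

carry_out(rows=[[[0, 0, 0], [0, 0, 0], 0], [[0, 0, 0], [0, 0, 0], 0], [[0, 0, 0], [0, 0, 0], 0], [[0, 0, 0], [0, 0, 0], 0], [[0, 0, 0], [0, 0, 0], 0]])

```text
clock: 6.75
position: [0.5499, -0.2481, 0.0346]
orientation: [2.178, 2.264, 0.0]
force: [0.0, 0.1, -0.1]
grip_width: 0.0197
grasp_force: 0.0
```

```bash
python3 - <<'E'
from h import *
im=cv2.cvtColor(eyes.capture("wrist"),cv2.COLOR_RGB2BGR); s=status.state()
t=cv2.cvtColor(eyes.capture("scene"),cv2.COLOR_RGB2BGR)
cv2.imwrite("pics/w4.png",np.hstack([cv2.resize(im[80:380,140:440],(390,390)),cv2.resize(t[190:350,160:320],(400,390))]))
print(s["grip_width"],s["position"],s["grasp_force"],s["joint_pos"])
E
```

```text
0.015360808545082044 [ 0.54987    -0.24804154  0.03448064] 0.0 [-6.23862115e-01  4.27711857e-01  1.64808135e+00  8.06197701e-06
  1.06571520e+00 -6.62882360e-01]
```

View pics/w4.png

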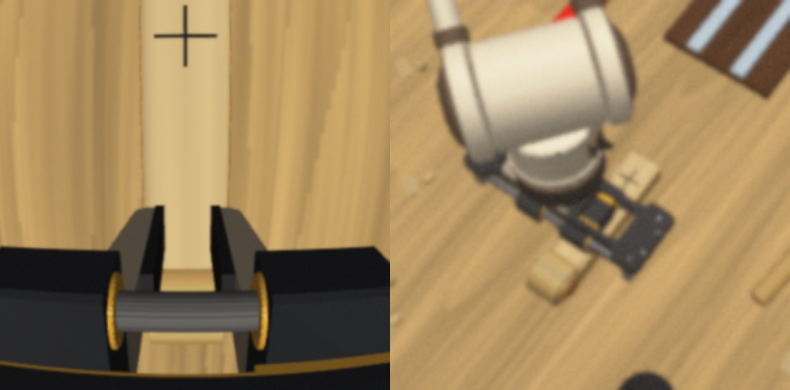

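The right half shows the gripper over the block. In the wrist half, the pads overlay the block's top face (pad inner edges at about x=163 and 212, inside the block's 143–228). So the fingertips are above the block, not around it, and seem to end near TCP level rather than 25 mm ahead. I'll touch the block's top gently with the closed fingers to measure where the tips really are.

carry_out(rows=[[[0, 0, 0], [0, 0, 0], 0], [[0, 0, 0], [0, 0, 0.002], 0], [[0, 0, 0], [0, 0, 0.003], 0], [[0, 0, 0], [0, 0, 0.004], 0], [[0, 0, 0], [0, 0, 0.004], 0]])

```text
clock: 7.35
position: [0.5497, -0.2479, 0.0301]
orientation: [-2.177, -2.264, 0.0]
force: [-0.5, 0.2, -0.5]
grip_width: 0.0005
grasp_force: 0.0
```

carry_out(rows=[[[0, 0, 0], [0, 0, 0.001], 0], [[0, 0, 0], [0, 0, 0.002], 0], [[0, 0, 0], [0, 0, 0.002], 0]])

```text
clock: 7.65
position: [0.55, -0.2481, 0.0289]
orientation: [2.177, 2.264, -0.0]
force: [-1.3, 1.4, 4.3]
grip_width: 0.0004
grasp_force: 2.1
```

carry_out(rows=[[[0, 0, 0], [0, 0, 0.001], 0], [[0, 0, 0], [0, 0, 0.002], 0], [[0, 0, 0], [0, 0, 0.002], 0]])

```text
clock: 7.95
position: [0.55, -0.2482, 0.0288]
orientation: [-2.177, -2.264, 0.001]
force: [-7.1, 4.3, 17.6]
grip_width: 0.0004
grasp_force: 8.5
```

carry_out(rows=[[[0, 0, 0], [0, 0, 0.001], 0], [[0, 0, 0], [0, 0, 0.002], 0], [[0, 0, 0], [0, 0, 0.002], 0]])

```text
clock: 8.25
position: [0.5501, -0.2482, 0.0288]
orientation: [-2.176, -2.264, 0.001]
force: [-13.5, 6.1, 29.9]
grip_width: 0.0007
grasp_force: 14.9
```

The touch is clear: contact on the 28 mm top at a reported TCP z of 28.9 mm, so the tips are about 1 mm ahead of the reported TCP. Tip heights from here on use this value. Stiffness is about 6 N/mm.

carry_out(rows=[[[0, 0, 0], [0, 0, -0.015], 0], [[0, 0, 0], [0, 0, -0.03], 0.8], [[0, 0, 0], [0, 0, -0.03], 0.8], [[0, 0, 0], [0, 0, -0.03], 0.8], [[0, 0, 0], [0, 0, -0.03], 0.8]])

```text
clock: 8.75
position: [0.5493, -0.2477, 0.0535]
orientation: [-2.177, -2.263, 0.0]
force: [0.0, -1.0, -0.4]
grip_width: 0.0304
grasp_force: 0.0
```

carry_out(rows=[[[0, 0, 0], [0, 0, 0], 0.8], [[0, 0, 0], [0, 0, 0], 0.8], [[0, 0, 0], [0, 0, 0], 0.8], [[0, 0, 0], [0, 0, 0], 0.8], [[0, 0, 0], [0, 0, 0], 0.8]])

```text
clock: 9.25
position: [0.5499, -0.2481, 0.0543]
orientation: [-2.178, -2.264, 0.0]
force: [-0.6, 0.4, 0.1]
grip_width: 0.0702
grasp_force: 0.0
```

```bash
python3 - <<'E'
from h import *
import pickle
m=eyes.camera_model("wrist"); im=cv2.cvtColor(eyes.capture("wrist"),cv2.COLOR_RGB2BGR); cv2.imwrite("pics/w5.png",im)
s=status.state(); print(s["position"],s["grip_width"],s["force"])
g=cv2.cvtColor(im,cv2.COLOR_BGR2GRAY); uv=project(m,[[.547,-.168,.028]],True)[0]; print(uv)
c=uv.astype(int); W=g[c[1]-25:c[1]+25,c[0]-22:c[0]+22]; P=np.argwhere(W<100)[:,::-1]+[c[0]-22,c[1]-25]
print(len(P),P.min(0),P.max(0),plane(m,(P.min(0)+P.max(0))/2,.028,True)); print(delta([.5502,-.248,.011],.04))
E
```

```text
[ 0.54987497 -0.24805195  0.05439071] 0.0726109000498729 [0.17017486 0.1426469  0.12046435]
[283.26085536 110.64817391]
164 [262  89] [303 130] [[ 0.54651857 -0.16731836  0.028     ]]
([0.0, 0.0, -0.001], [0.0, 0.0003, 0.0434])
```

Blank undisturbed. Descend to TCP z = 11 mm and close.

carry_out(rows=[[[0, 0, 0], [0, 0, 0.015], 0.8], [[0, 0, 0], [0, 0, 0.03], 0.8], [[0, 0, 0], [0, 0, 0.042], 0.8], [[0, 0, 0], [0, 0, 0.043], 0.8], [[0, 0, 0], [0, 0, 0.043], 0]])

```text
clock: 9.8
position: [0.5493, -0.2477, 0.0104]
orientation: [-2.177, -2.263, 0.0]
force: [0.6, -0.4, 0.5]
grip_width: 0.0674
grasp_force: 0.0
```

carry_out(rows=[[[0, 0, 0], [0, 0, 0], 0], [[0, 0, 0], [0, 0, 0], 0], [[0, 0, 0], [0, 0, 0], 0], [[0, 0, 0], [0, 0, 0], 0], [[0, 0, 0], [0, 0, 0], 0]])

```text
clock: 10.3
position: [0.5501, -0.2483, 0.0119]
orientation: [2.177, 2.264, -0.0]
force: [-0.9, -0.2, 2.7]
grip_width: 0.0382
grasp_force: 30.0
```

carry_out(rows=[[[0, 0, 0], [0, 0, 0], 0], [[0, 0, 0], [0, 0, 0], 0]])

```text
clock: 10.5
position: [0.5501, -0.2483, 0.0119]
orientation: [2.177, 2.264, -0.0]
force: [-0.8, -0.2, 4.4]
grip_width: 0.0374
grasp_force: 30.0
```

Gripped: 30 N, width 38 mm. Now lift and go over the channel.

carry_out(rows=[[[0, 0, 0], [0, 0, -0.02], 0], [[0, 0, 0], [0, 0, -0.05], 0], [[0, 0, 0], [0.02, 0, -0.06], 0], [[0, 0, 0], [0.05, 0, -0.06], 0], [[0, 0, 0], [0.09, 0, -0.06], 0]])

```text
clock: 11.0
position: [0.5465, -0.1583, 0.0716]
orientation: [2.179, 2.261, 0.001]
force: [1.0, 0.5, -2.1]
grip_width: 0.0381
grasp_force: 30.0
```

```bash
python3 - <<'E'
from h import *
s=status.state(); print(s["grip_width"],s["grasp_force"],s["force"]); print(delta([.5278,.0638,.065],.038))
E
```

```text
0.038115275284149104 29.988233149051666 [ 1.00820595  0.46020319 -2.07678244]
([0.0011, 0.0007, -0.0012], [0.2226, -0.0105, 0.0065])
```

carry_out(rows=[[[0, 0, 0], [0.04, -0.002, 0], 0], [[0, 0, 0], [0.085, -0.004, 0], 0], [[0, 0, 0], [0.13, -0.006, 0], 0], [[0, 0, 0], [0.175, -0.008, 0], 0], [[0, 0, 0], [0.21, -0.01, 0.003], 0]])

```text
clock: 11.5
position: [0.5275, 0.0538, 0.0682]
orientation: [-2.176, -2.265, -0.001]
force: [0.8, 1.1, -1.4]
grip_width: 0.0377
grasp_force: 30.0
```

carry_out(rows=[[[0, 0, 0], [0.013, 0, 0.003], 0], [[0, 0, 0], [0.013, 0, 0.003], 0], [[0, 0, 0], [0.013, 0, 0.003], 0]])

```text
clock: 11.8
position: [0.5278, 0.0633, 0.0652]
orientation: [2.178, 2.264, -0.001]
force: [0.5, -0.1, -1.2]
grip_width: 0.0378
grasp_force: 30.0
```

```bash
python3 - <<'E'
from h import *
import pickle
m=eyes.camera_model("wrist"); im=cv2.cvtColor(eyes.capture("wrist"),cv2.COLOR_RGB2BGR); cv2.imwrite("pics/w6.png",im); pickle.dump(m,open("w6.pkl","wb"))
s=status.state(); print(s["position"],s["grip_width"])
cv2.imwrite("pics/w6b.png",cv2.resize(im[0:280,140:440],None,fx=2.1,fy=2.1,interpolation=cv2.INTER_CUBIC))
E
```

```text
[0.52805144 0.06293569 0.06538505] 0.03739644368300346
```

View pics/w6b.png

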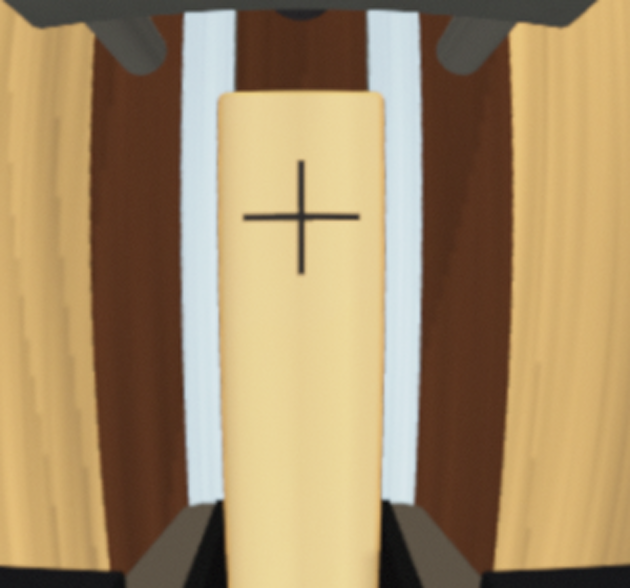

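The blank is held level over the channel, the cross at crop (301,216) is midway between the rails' outer edges (183 and 422), and the straight end is at row 92, short of the portal. Numeric check next.

```bash
python3 - <<'E'
from h import *
import pickle
im=cv2.imread("pics/w6.png"); m=pickle.load(open("w6.pkl","rb"))
q=lambda u,v,z: plane(m,(u/2.1+140,v/2.1),z,True)[0]
zt=.0652-.0115+.028
c=q(301,216.5,zt); e1=q(218,93,zt); e2=q(384.5,93,zt); k1=q(223.5,450,zt); k2=q(382.5,450,zt)
print("cross",c.round(4),"front mid",((e1+e2)/2).round(4),"back mid",((k1+k2)/2).round(4),"width",np.linalg.norm(e2-e1),np.linalg.norm(k2-k1))
for r,(a,b) in {60:(183.5,422),216:(183,422),450:(188,417)}.items():
    A,B=q(a,r,.023),q(b,r,.023); M=(A+B)/2; print("rail mid",M.round(4),"width",np.linalg.norm(A-B), "axis pred",.5302-.038*M[1])
print("axis at cross",.5302-.038*c[1], "front", .5302-.038*((e1+e2)/2)[1]); print(delta([.5278,.0638,.0268],.038))
E
```

```text
cross [0.525  0.144  0.0817] front mid [0.524  0.1733 0.0817] back mid [0.5276 0.0905 0.0817] width 0.0375229903669021 0.03721742482200135
rail mid [0.5233 0.2019 0.023 ] width 0.0750605166496342 axis pred 0.5225288044199023
rail mid [0.5252 0.1503 0.023 ] width 0.07417813208951869 axis pred 0.5244874468205856
rail mid [0.528  0.0755 0.023 ] width 0.07437546152035361 axis pred 0.527330810336119
axis at cross 0.5247265242381709 front 0.5236131730699382
([0.0002, 0.0005, -0.0002], [0.0009, -0.0002, 0.0386])
```

carry_out(rows=[[[0, 0, 0], [0, 0, 0.01], 0], [[0, 0, 0], [0, 0, 0.02], 0], [[0, 0, 0], [0, 0, 0.03], 0], [[0, 0, 0], [0, 0, 0.035], 0], [[0, 0, 0], [0, 0, 0.0375], 0]])

```text
clock: 12.35
position: [0.5268, 0.0642, 0.0269]
orientation: [-2.177, -2.263, 0.002]
force: [-8.1, -0.1, 17.3]
grip_width: 0.0376
grasp_force: 30.0
```

carry_out(rows=[[[0, 0, 0], [0, 0, 0], 0], [[0, 0, 0], [0, 0, 0], 0]])

```text
clock: 12.55
position: [0.528, 0.0643, 0.0281]
orientation: [2.177, 2.264, 0.001]
force: [0.4, 0.2, -1.7]
grip_width: 0.0376
grasp_force: 30.0
```

In the channel and hanging free about 1 mm above the floor. Slide along +y.

carry_out(rows=[[[0, 0, 0], [0.01, 0, 0], 0], [[0, 0, 0], [0.022, 0, 0], 0], [[0, 0, 0], [0.034, 0, 0], 0], [[0, 0, 0], [0.046, 0, 0], 0], [[0, 0, 0], [0.054, 0, 0], 0]])

```text
clock: 13.05
position: [0.5253, 0.1199, 0.0279]
orientation: [-2.176, -2.266, -0.0]
force: [-0.3, 0.2, -1.8]
grip_width: 0.0377
grasp_force: 30.0
```

carry_out(rows=[[[0, 0, 0], [0.002, 0, 0], 0], [[0, 0, 0], [0.004, 0, 0], 0], [[0, 0, 0], [0.006, 0, 0], 0], [[0, 0, 0], [0.008, 0, 0], 0], [[0, 0, 0], [0.008, 0, 0], 0]])

```text
clock: 13.55
position: [0.5253, 0.1262, 0.0279]
orientation: [2.178, 2.264, 0.0]
force: [0.5, -0.7, -2.0]
grip_width: 0.0375
grasp_force: 30.0
```

carry_out(rows=[[[0, 0, 0], [0.001, 0, 0], 0], [[0, 0, 0], [0.002, 0, 0], 0], [[0, 0, 0], [0.003, 0, 0], 0], [[0, 0, 0], [0.003, 0, 0], 0]])

```text
clock: 13.95
position: [0.5253, 0.1274, 0.028]
orientation: [2.176, 2.263, -0.004]
force: [-1.5, -8.0, -0.4]
grip_width: 0.0376
grasp_force: 30.0
```

carry_out(rows=[[[0, 0, 0], [0.0005, 0, 0.0005], 0], [[0, 0, 0], [0.0005, 0, 0.001], 0], [[0, 0, 0], [0.0005, 0, 0.0015], 0], [[0, 0, 0], [0.0005, 0, 0.0015], 0]])

```text
clock: 14.35
position: [0.5255, 0.1274, 0.0271]
orientation: [2.175, 2.263, -0.005]
force: [-3.1, -10.2, 4.7]
grip_width: 0.0382
grasp_force: 30.0
```

carry_out(rows=[[[0, 0, 0], [0, 0, 0], 0.6], [[0, 0, 0], [0, 0, 0], 0.6], [[0, 0, 0], [0, 0, 0], 0.6], [[0, 0, 0], [0, 0, 0], 0.6], [[0, 0, 0], [0, 0, 0], 0.6]])

```text
clock: 14.85
position: [0.5251, 0.13, 0.0264]
orientation: [-2.177, -2.264, -0.0]
force: [-0.3, -0.3, -0.4]
grip_width: 0.0553
grasp_force: 0.0
```

```bash
python3 - <<'E'
from h import *
import pickle
m=eyes.camera_model("wrist"); im=cv2.cvtColor(eyes.capture("wrist"),cv2.COLOR_RGB2BGR); pickle.dump(m,open("w7.pkl","wb"))
cv2.imwrite("pics/w7.png",im); s=status.state(); print(s["position"],s["grip_width"],s["force"])
t=cv2.cvtColor(eyes.capture("scene"),cv2.COLOR_RGB2BGR); t2=cv2.cvtColor(eyes.capture("top"),cv2.COLOR_RGB2BGR)
cv2.imwrite("pics/s7.png",np.hstack([cv2.resize(im[:,100:460],None,fx=1,fy=1),cv2.resize(t[90:260,240:400],None,fx=2.47,fy=2.47)[:420]]))
E
```

```text
[0.52508124 0.12995163 0.02636412] 0.054861977943990205 [-0.71308438 -0.24875702  0.576789  ]
```

View pics/s7.png

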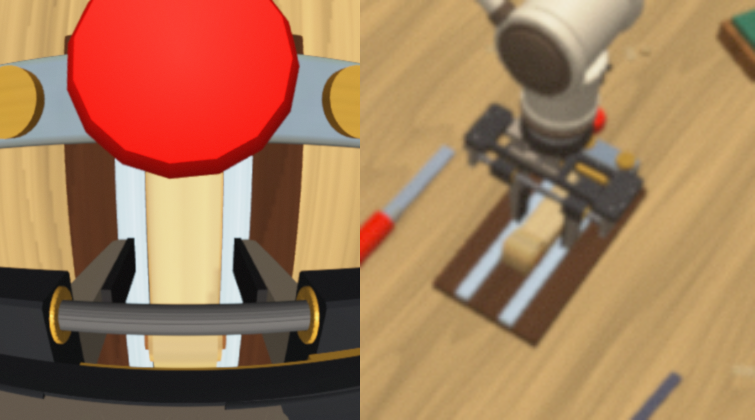

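The blank lies in the channel, released (fingers open at 55 mm) with its +y end under the portal; the red knob is at (183,60). The 10 N push against the stop came within 1.4 mm of the predicted home position. Now straight up.

carry_out(rows=[[[0, 0, 0], [0, 0, -0.02], 0.6], [[0, 0, 0], [0, 0, -0.05], 0.6], [[0, 0, 0], [0, 0, -0.09], 0.3], [[0, 0, 0], [0, 0, -0.13], 0], [[0, 0, 0], [0, 0, -0.17], 0]])

```text
clock: 15.5
position: [0.5248, 0.1298, 0.1979]
orientation: [-2.178, -2.264, 0.0]
force: [0.3, -0.9, -0.1]
grip_width: 0.033
grasp_force: 0.0
```

carry_out(rows=[[[0, 0, 0], [0, 0, -0.01], 0], [[0, 0, 0], [0, 0, -0.01], 0], [[0, 0, 0], [0, 0, -0.01], 0], [[0, 0, 0], [0, 0, -0.01], 0], [[0, 0, 0], [0, 0, -0.01], 0]])

```text
clock: 16.0
position: [0.524, 0.1297, 0.2044]
orientation: [-2.176, -2.262, 0.004]
force: [-0.0, 0.1, 0.1]
grip_width: 0.0004
grasp_force: 0.0
```

```bash
python3 - <<'E'
from h import *
m=eyes.camera_model("wrist"); im=cv2.cvtColor(eyes.capture("wrist"),cv2.COLOR_RGB2BGR)
s=status.state(); print(s["position"],s["grip_width"])
hsv=cv2.cvtColor(im,cv2.COLOR_BGR2HSV); r=cv2.inRange(hsv,(0,170,90),(8,255,255)); 
n,l,st,c=cv2.connectedComponentsWithStats(r); uv=project(m,[[.5225,.2075,.15]],True)[0]; print(uv)
for i in range(1,n):
    if st[i][4]>500:
        P=np.argwhere(l==i)[:,::-1].astype(np.float32); (x,y),rad=cv2.minEnclosingCircle(P); print(st[i],x,y,rad,plane(m,(x,y),.145,True), plane(m,c[i],.145,True))
cv2.imwrite("pics/w8.png",im)
# cross via wrist, pale strip and front
cv2.imwrite("pics/w8b.png",im)
print(delta([.5225,.2075,.17],.038))
E
```

```text
[0.52422655 0.12975493 0.2047287 ] 0.00012532282588077293
[285.43174482 116.78951439]
[ 260   91   52   52 2100] 285.0 116.0 26.24890899658203 [[0.52217328 0.20829983 0.145     ]] [[0.5222076  0.20814392 0.145     ]]
[144 261  25  38 560] 157.0 279.5 20.155742645263672 [[0.42141074 0.07761195 0.145     ]] [[0.41986061 0.07900399 0.145     ]]
([-0.003, -0.0, 0.001], [0.0778, 0.0014, 0.0347])
```

View pics/w8b.png

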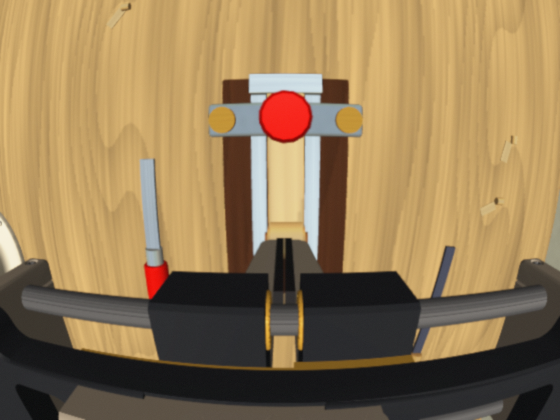

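Knob centre measured at (0.522, 0.208), as predicted. The wood reaches the stop bar at row 93 behind the crossbar, and nothing else is disturbed. Hover above the knob with closed fingers.

carry_out(rows=[[[0, 0, 0], [0.04, 0.001, 0], 0], [[0, 0, 0], [0.078, 0.0015, 0.01], 0], [[0, 0, 0], [0.079, 0.0015, 0.03], 0], [[0, 0, 0], [0.079, 0.0015, 0.043], 0], [[0, 0, 0], [0.079, 0.0015, 0.043], 0]])

```text
clock: 16.55
position: [0.5216, 0.2082, 0.1604]
orientation: [-2.176, -2.262, 0.007]
force: [0.4, 0.0, 1.1]
grip_width: 0.0007
grasp_force: 0.0
```

carry_out(rows=[[[0, 0, 0], [0, 0, 0.002], 0], [[0, 0, 0], [0, 0, 0.004], 0], [[0, 0, 0], [0, 0, 0.006], 0], [[0, 0, 0], [0, 0, 0.008], 0], [[0, 0, 0], [0, 0, 0.008], 0]])

```text
clock: 17.05
position: [0.5235, 0.2086, 0.1553]
orientation: [-2.178, -2.264, 0.0]
force: [-0.3, -0.0, -0.4]
grip_width: 0.0004
grasp_force: 0.0
```

carry_out(rows=[[[0, 0, 0], [0, 0, 0.002], 0], [[0, 0, 0], [0, 0, 0.004], 0], [[0, 0, 0], [0, 0, 0.005], 0], [[0, 0, 0], [0, 0, 0.005], 0], [[0, 0, 0], [0, 0, 0.005], 0]])

```text
clock: 17.55
position: [0.5236, 0.2088, 0.1506]
orientation: [2.178, 2.264, 0.0]
force: [-1.3, -0.3, 1.4]
grip_width: 0.0001
grasp_force: 0.6
```

carry_out(rows=[[[0, 0, 0], [0, 0, 0.001], 0], [[0, 0, 0], [0, 0, 0.003], 0], [[0, 0, 0], [0, 0, 0.005], 0], [[0, 0, 0], [0, 0, 0.0055], 0], [[0, 0, 0], [0, 0, 0.0055], 0]])

```text
clock: 18.05
position: [0.5236, 0.2088, 0.1448]
orientation: [-2.178, -2.264, -0.0]
force: [-0.7, -0.2, 1.4]
grip_width: 0.0004
grasp_force: 0.9
```

carry_out(rows=[[[0, 0, 0], [0, 0, 0.0005], 0], [[0, 0, 0], [0, 0, 0.001], 0], [[0, 0, 0], [0, 0, 0.001], 0]])

```text
clock: 18.35
position: [0.5236, 0.2088, 0.1439]
orientation: [2.178, 2.264, 0.0]
force: [0.1, 0.3, 2.5]
grip_width: 0.0005
grasp_force: 1.0
```

carry_out(rows=[[[0, 0, 0], [0, 0, 0.0005], 0], [[0, 0, 0], [0, 0, 0.001], 0], [[0, 0, 0], [0, 0, 0.001], 0]])

```text
clock: 18.65
position: [0.5236, 0.2088, 0.1429]
orientation: [2.178, 2.264, 0.0]
force: [-0.5, -0.1, 1.8]
grip_width: 0.001
grasp_force: 1.0
```

carry_out(rows=[[[0, 0, 0], [0, 0, 0.0005], 0], [[0, 0, 0], [0, 0, 0.0005], 0], [[0, 0, 0], [0, 0, 0.0005], 0]])

```text
clock: 18.95
position: [0.5236, 0.2088, 0.1424]
orientation: [2.178, 2.264, 0.0]
force: [-0.9, -0.5, 2.6]
grip_width: 0.0003
grasp_force: 1.0
```

carry_out(rows=[[[0, 0, 0], [0, 0, 0.0005], 0], [[0, 0, 0], [0, 0, 0.0005], 0], [[0, 0, 0], [0, 0, 0.0005], 0]])

```text
clock: 19.25
position: [0.5235, 0.2088, 0.1419]
orientation: [2.178, 2.264, 0.0]
force: [1.3, 0.9, 2.1]
grip_width: 0.0005
grasp_force: 1.1
```

carry_out(rows=[[[0, 0, 0], [0, 0, 0.0005], 0], [[0, 0, 0], [0, 0, 0.0005], 0], [[0, 0, 0], [0, 0, 0.0005], 0]])

```text
clock: 19.55
position: [0.5236, 0.2088, 0.1417]
orientation: [2.178, 2.264, 0.0]
force: [-1.2, -0.1, 4.7]
grip_width: 0.0008
grasp_force: 2.4
```

carry_out(rows=[[[0, 0, 0], [0, 0, 0.0005], 0], [[0, 0, 0], [0, 0, 0.0005], 0], [[0, 0, 0], [0, 0, 0.0005], 0]])

```text
clock: 19.85
position: [0.5237, 0.2088, 0.1417]
orientation: [2.177, 2.264, 0.001]
force: [-2.5, -0.3, 7.1]
grip_width: 0.0006
grasp_force: 3.6
```

At the first stop with about 7 N. Hold there for a second.

carry_out(rows=[[[0, 0, 0], [0, 0, -0.0002], 0], [[0, 0, 0], [0, 0, -0.0002], 0], [[0, 0, 0], [0, 0, -0.0002], 0], [[0, 0, 0], [0, 0, -0.0002], 0], [[0, 0, 0], [0, 0, -0.0002], 0]])

```text
clock: 20.35
position: [0.5237, 0.2088, 0.1417]
orientation: [2.177, 2.264, 0.0]
force: [-1.6, -1.0, 6.0]
grip_width: 0.0006
grasp_force: 3.1
```

carry_out(rows=[[[0, 0, 0], [0, 0, 0], 0], [[0, 0, 0], [0, 0, 0], 0], [[0, 0, 0], [0, 0, 0], 0], [[0, 0, 0], [0, 0, 0], 0], [[0, 0, 0], [0, 0, 0], 0]])

```text
clock: 20.85
position: [0.5237, 0.2088, 0.1417]
orientation: [2.177, 2.264, 0.001]
force: [-2.8, -1.0, 6.2]
grip_width: 0.0003
grasp_force: 3.1
```

carry_out(rows=[[[0, 0, 0], [0, 0, 0.0005], 0], [[0, 0, 0], [0, 0, 0.001], 0], [[0, 0, 0], [0, 0, 0.0015], 0], [[0, 0, 0], [0, 0, 0.002], 0], [[0, 0, 0], [0, 0, 0.002], 0]])

```text
clock: 21.35
position: [0.5238, 0.2088, 0.1403]
orientation: [2.177, 2.264, 0.001]
force: [-3.5, -1.1, 9.7]
grip_width: 0.0005
grasp_force: 4.9
```

carry_out(rows=[[[0, 0, 0], [0, 0, 0.0005], 0], [[0, 0, 0], [0, 0, 0.001], 0], [[0, 0, 0], [0, 0, 0.0015], 0], [[0, 0, 0], [0, 0, 0.002], 0], [[0, 0, 0], [0, 0, 0.002], 0]])

```text
clock: 21.85
position: [0.5238, 0.2089, 0.1385]
orientation: [2.177, 2.264, 0.001]
force: [-3.1, -0.2, 10.9]
grip_width: 0.0003
grasp_force: 5.6
```

carry_out(rows=[[[0, 0, 0], [0, 0, 0.0005], 0], [[0, 0, 0], [0, 0, 0.001], 0], [[0, 0, 0], [0, 0, 0.0013], 0], [[0, 0, 0], [0, 0, 0.0013], 0]])

```text
clock: 22.25
position: [0.5239, 0.2089, 0.1374]
orientation: [2.177, 2.264, 0.001]
force: [-5.6, -0.9, 11.5]
grip_width: 0.0003
grasp_force: 6.0
```

Stroke is now 4.3 mm; one more step to the bottom, then hold.

carry_out(rows=[[[0, 0, 0], [0, 0, 0.0004], 0], [[0, 0, 0], [0, 0, 0.0008], 0], [[0, 0, 0], [0, 0, 0.001], 0], [[0, 0, 0], [0, 0, 0.001], 0], [[0, 0, 0], [0, 0, 0.001], 0]])

```text
clock: 22.75
position: [0.5239, 0.2089, 0.1366]
orientation: [2.177, 2.264, 0.001]
force: [-3.6, 0.0, 12.8]
grip_width: 0.0005
grasp_force: 6.3
```

carry_out(rows=[[[0, 0, 0], [0, 0, 0.0003], 0], [[0, 0, 0], [0, 0, 0.0004], 0], [[0, 0, 0], [0, 0, 0.0004], 0], [[0, 0, 0], [0, 0, 0.0004], 0], [[0, 0, 0], [0, 0, 0.0004], 0]])

```text
clock: 23.25
position: [0.5239, 0.2089, 0.1365]
orientation: [2.177, 2.264, 0.001]
force: [-5.3, -0.8, 14.1]
grip_width: 0.0003
grasp_force: 7.1
```

Solid bottom reached: no further travel, 14 N. Now rise gently.

carry_out(rows=[[[0, 0, 0], [0, 0, -0.003], 0], [[0, 0, 0], [0, 0, -0.007], 0], [[0, 0, 0], [0, 0, -0.012], 0], [[0, 0, 0], [0, 0, -0.018], 0], [[0, 0, 0], [0, 0, -0.03], 0]])

```text
clock: 23.75
position: [0.5224, 0.2086, 0.1634]
orientation: [-2.176, -2.263, 0.004]
force: [-0.1, -0.3, 0.3]
grip_width: 0.0003
grasp_force: 0.0
```

carry_out(rows=[[[0, 0, 0], [0, 0, -0.03], 0], [[0, 0, 0], [-0.03, 0, -0.05], 0], [[0, 0, 0], [-0.075, 0, -0.05], 0], [[0, 0, 0], [-0.08, 0, -0.05], 0], [[0, 0, 0], [-0.08, 0, -0.05], 0]])

```text
clock: 24.25
position: [0.5265, 0.128, 0.2144]
orientation: [-2.18, -2.261, 0.0]
force: [0.7, 0.3, -0.4]
grip_width: 0.0005
grasp_force: 0.0
```

```bash
python3 - <<'E'
from h import *
m=eyes.camera_model("wrist"); im=cv2.cvtColor(eyes.capture("wrist"),cv2.COLOR_RGB2BGR)
s=status.state(); print(s["position"],s["force"],s["clock"])
cv2.imwrite("pics/w9.png",cv2.resize(im[60:300,180:400],None,fx=2.4,fy=2.4))
hsv=cv2.cvtColor(im,cv2.COLOR_BGR2HSV); r=cv2.inRange(hsv,(0,170,90),(8,255,255))
n,l,st,c=cv2.connectedComponentsWithStats(r)
for i in range(1,n):
    if st[i][4]>500: print(st[i],c[i],plane(m,c[i],.15,True), 2*.019/ (st[i][2]) *325, (-np.array(m["R"]).T@m["t"])[2])
E
```

```text
[0.52635078 0.12896953 0.21420277] [0.31650652 0.18295199 0.41059808] 24.3
[ 257   91   50   49 1914] [281.07001045 114.51671891] [[0.52223502 0.2078554  0.15      ]] 0.24699999999999997 0.3852348228798498
[145 257  25  42 618] [155.96278317 275.24110032] [[0.42141883 0.07766346 0.15      ]] 0.49399999999999994 0.3852348228798498
```

View pics/w9.png

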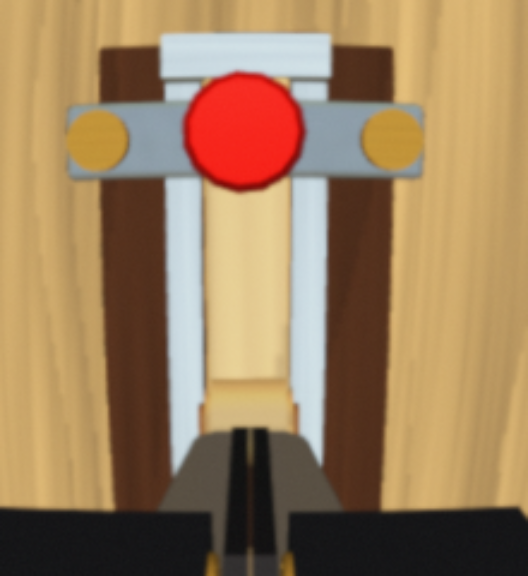

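The knob is up again at (243,131), the wood touches the stop at row 78, and the gripper is clear. Handing in.

```bash
python3 -c "
from station import robot; print(robot.sign_off())"
```

```text
the job is handed in; nothing more can be done
None
```

The job is handed in: the blank is home against the stop and released, the knob was held at its first stop at about 6 N, pressed to the solid bottom at 14 N and let rise fully; the hand-in returned no verdict.

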